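# Level the desk riser and hold the level pressed

## Robot

A 7-joint arm with a two-finger parallel gripper is mounted at the origin on a cart in front of the work surface, level with it; the furniture and walls round the work are solid. World frame = base frame: x ahead of the robot, y to its left, z up, the work surface at z = 0. Lengths are in m, angles in rad, forces in N, time in s.
With the tool pointing down it reaches from about 0.4 to 0.875 m from the base axis. Payload 19.3 kg.
Tool frame: the origin (TCP) lies at the very end of the fingers, on their centre line; the grasp point (between the pads) lies 19 mm behind it; z points along the fingers, y is the line along which they close (so a half turn about z gives the same grasp; the last joint's range is limited). The gripper opens to 85 mm and grips with 20 to 120 N. Pads are 22 mm wide; open, the fingers measure 114 mm over their backs; the gripper's body (76 mm by 85 mm) begins 54 mm behind the grasp point. The pads swing forward as they close: fully open they stand 13 mm farther back than shut.
Start: joints at [1.173, 0.521, -0.036, 1.599, 0.021, 1.021, -0.113], TCP at [0.201, -0.592, 0.231] pointing down, gripper open.
Joint ranges: [-2.91, 2.91], [-0.3, 2.13], [-1.5, 1.42], [0.17, 2.43], [-1.26, 4.41], [0.16, 1.93], [-2.52, 2.52]. Speed limits (rad/s): [1.89, 1.89, 2.39, 2.39, 3.01, 3.01, 3.01].

## Interface

Orientations are given as a unit quaternion [x, y, z, w].
In Python, from bench import status, cams, order, finder gives the robot as it stands. The module is installed in compiled form; this text tells all that it offers.
- The arm moves only by the shell command python3 -m jog 'ROWS'. ROWS is JSON, a list that holds one entry, the list of rows, each a list of 7 numbers: the shift along the tool's x, y, z each as a share of 0.75 m, from -1 to 1, then the turn, a rotation vector about the tool's x, y, z each as a share of 2 rad, from -1 to 1, then the gripper's target within -1 to 1 (shut at 1, half-way at 0, fully open at -1). In form: [[[tx, ty, tz, rx, ry, rz, jaw], ...]]. A call has 1 to 12 rows; each row is the pose to reach, as a shift and turn from the pose commanded when the call began, along the tool's axes at that moment; what a row does not reach only later rows make up. A row lasts 1/8 s, in which the tool goes at most 62.5 mm and 10.7 degrees, less where a joint would pass 70% of its speed; a pose out of reach is approached as far as the arm can. A call with a number of a shift or a turn outside -1 to 1 is refused whole. A call with a gripper value outside its range is refused whole. The fingers move at their own pace and stop on an object; the grip force is fixed at half the most. Time passes only in rows, so rows that repeat a pose let the fingers close. It gives the time, the measured TCP pose, the force, the opening and the grip force at its end, in the units of the state.
- status.read_state(): the state, without advancing time (a new reading comes with each control period).
- cams.capture(name): name is "scene" or "top" or "wrist"; returns a dict with "frame" (400x640x3 uint8, red, green, blue), "range_z" (400x640 float32, m along the optical axis (not along the pixel's ray), 0 where there is no reading), "K" (3x3 intrinsics, pixels), "xyz" and "orientation" of the camera in the world; the wrist camera has in their place "mount" (4x4, takes a point from camera to tool coordinates, whose origin is the TCP and whose axes are the flange's). Camera axes: x right, y up, looking along -z (the intrinsics and any distortion apply to the point x, -y, -z); pixel columns grow to the right and rows downward; lengths in m; the calibration is good to about 2 mm. A picture is of the moment at which its call begins: read the wrist's pose just before it.
- order.hand_in(): hands the job in; it is judged then, once.
Trained networks look in a picture, given as the dict that the camera call returned (one of the last four; its "shot" number tells which), for a name from the list of things; names that differ only in an ending like _2 or _b are one class to them, and where a whole thing is asked for, a point or a joint stands for the part that bears it (a point fixed in the world has none). Each returns a list of dicts, best first, with "p" (0 to 1); they miss things now and then, are a little off and sometimes report something else, mostly with a low value. They report only what shows in the picture. A call takes as long as a camera call. They do not tell look-alikes from the thing itself.
- finder.look_for(name, picture): "xyz" ([x, y, z] in m, in world coordinates, good to about 4 mm: the middle of the surface that is visible of it).
The state is a dict: "t": time; "q": joint angles; "joint_vel": joint speeds; "effort": joint torques, N m; "tcp_pos": TCP position; "orientation": TCP orientation; "force": force on the tool from outside, world axes, zero at the start; "ft_torque": the same for the moment, N m; "opening": finger opening in m; "grip_force": force on a finger pad.
Only numpy, scipy, OpenCV 4.12 (cv2) and the standard library are available. Lean on these libraries where they do the work, as an engineer would, in place of code of your own. Each camera call takes 0.05 s, during which the arm holds its last target. There are 200 camera calls.

## Task

The low riser shelf on the desk is out of level. Lay the spirit level lengthwise on the middle of its board and let go of it, turn the knob of the levelling foot until the bubble settles between the two lines, then press straight down on top of the level, gently but firmly (about 10 N), to check that the board stays level under load. Finish while still pressing, with the bubble between the lines, and leave the other things on the desk where they are.

Things in the scene. Friction and masses are not known exactly. Their poses are not given: they have to be found in the camera images.
- level: pocket spirit level: loose aluminium bar, 110 long x 24 wide x 30 high (mm), about 0.2 kg, on the desk. Origin at the centre of its underside, x along its length, z up. A glass vial lies along x in the middle of the top, flush with it, with two thin black lines across it 15 mm apart, centred. Grasp it across its width; the whole top may be pressed on.
- level_top (a point): centre of the level's top face, 30 mm above its underside
- bubble_centre (a point): centre of the pale bubble (10 mm long) in the level's vial. It slides along the level's x, up to 21 mm either way, towards the higher end, 5.5 mm for each degree of slope, and settles in about a second. It is centred when its x in the level's frame is 0.
- riser: fixed support of the low riser shelf, does not move. Origin on the desk under the middle of the riser; x across the riser, y along its length. At y = +130 mm stands the block to which the board is hinged (hinge line along x, 50 mm above the desk); at y = -120 mm the levelling foot.
- board: the riser's wooden board, 130 wide (x) x 300 long (y) x 14 thick (mm). Origin on the hinge line; it reaches from y = +25 to -275 mm, its top is 10 mm above the origin; z is normal to its top. At first the knob's end hangs low by 1.3 to 2.6 degrees; it tilts only about x, and only the foot changes that.
- board_middle (a point): point on the board's top where the middle of the level belongs: on the centre line, 90 mm from the hinge line towards the knob and 160 mm from the knob's axis; axes as the board's
- foot_knob: round black ribbed knob of the levelling foot, 34 mm across, 26 mm high, on top of the board at the end away from the hinge; origin at the centre of its underside, 2.5 mm above the board. It turns about its own axis (the board's z), with about 0.12 N m of friction, stays where it is left, rises and tilts with the board, and turns up to 2.8 rad past level.
- knob_grip (a point): on the knob's axis at half its height (13 mm above its underside): grip here round the sides, from above. Turning clockwise seen from above raises this end of the board, anticlockwise lowers it; each radian gives 0.9 degree, 3.9 mm of height at the knob and 5 mm of bubble travel.
- mug: dark stoneware mug, 85x118x96 mm, a bystander to leave where it is; origin under its centre
- stapler: dark stapler, 36x145x57 mm, a bystander to leave where it is; origin under its centre
- clip_dish: round dish of paper clips, 97x97x24 mm, a bystander to leave where it is; origin under its centre
- tape_dispenser: tape dispenser, 50x134x64 mm, a bystander to leave where it is; origin under its centre
- calculator: desk calculator, 154x100x20 mm, a bystander to leave where it is; origin under its centre
- pen: cap pen, 17x135x16 mm, a bystander to leave where it is; origin under its centre
Not all that is in view belongs to the job. Of the things like the level, leave any that is purple; of the rest the larger one is meant.

How it is judged:
By the outcome, as a careful person would: the job done as asked, in the order asked, and still so for the second after the job is handed in, while the arm keeps its last pose, push and grip.
It also fails if it takes over 72 s, if anything falls off the work surface, if the arm or the gripper's body presses on something with over 40 N, if the wrist force passes 120 N, or if a joint passes its speed limit or range.

## Working session

There is one attempt and no reset: what is moved stays moved. The work goes in short steps, Python scripts to look and compute and a shell command to move; the robot and the scene stay as the last step left them, time stands still between calls to the robot, and variables do not carry over. Pictures are saved under pics/ and viewed, at most 10 in all, crops included, and the job is handed in when it is done.

```bash
mkdir -p pics; cat > h.py <<'E'
import numpy as np,cv2
from scipy.spatial.transform import Rotation as R
from bench import status,cams,order,finder
def pose():
    s=status.read_state(); return np.array(s['tcp_pos']),R.from_quat(s['orientation']),s
def cloud(c,p=None,r=None):
    z=c['range_z'];K=np.array(c['K']);v,u=np.mgrid[:400,:640]
    P=np.stack([(u-K[0,2])/K[0,0]*z,-(v-K[1,2])/K[1,1]*z,-z],-1)
    if 'mount' in c:
        M=np.array(c['mount']);P=P@M[:3,:3].T+M[:3,3];return P@r.as_matrix().T+p
    return P@R.from_quat(c['orientation']).as_matrix().T+np.array(c['xyz'])
def save(c,n,crop=None,f=1):
    im=c['frame'][...,::-1]
    if crop: im=im[crop[1]:crop[3],crop[0]:crop[2]]
    cv2.imwrite('pics/'+n+'.png',cv2.resize(im,None,fx=f,fy=f,interpolation=cv2.INTER_CUBIC))
E
python3 - <<'E'
from h import *
np.set_printoptions(precision=4,suppress=True)
p,r,s=pose();print(s)
c=cams.capture('top');save(c,'top');print({k:v for k,v in c.items() if k not in('frame','range_z')})
for n in ['level','bubble_centre','board','board_middle','foot_knob','riser','mug','stapler','clip_dish','tape_dispenser','calculator','pen']:
    print(n,[(np.round(d['xyz'],3),round(d['p'],2)) for d in finder.look_for(n,c)])
d=cams.capture('scene');save(d,'scene')
np.savez('top.npz',P=cloud(c),f=c['frame'])
E
```

```text
{'t': 0.0, 'q': array([ 1.1728,  0.522 , -0.0363,  1.6   ,  0.0212,  1.0211, -0.1128]), 'joint_vel': array([-0.0033,  0.0016,  0.0006,  0.0004, -0.0012,  0.0006, -0.0006]), 'effort': array([ -0.    , -92.7109,   1.9794, -36.9922,   0.0177,   0.0082,
         0.    ]), 'tcp_pos': array([ 0.2011, -0.5914,  0.2307]), 'orientation': array([ 0.9866,  0.1631, -0.0001, -0.0005]), 'force': array([ 0.6763,  0.1265, -0.3408]), 'ft_torque': array([-0.0522, -0.0655, -0.0267]), 'grip_force': 0.0, 'opening': 0.08516055786436123}
{'K': array([[444.2815,   0.    , 320.0191],
       [  0.    , 444.2815, 210.189 ],
       [  0.    ,   0.    ,   1.    ]]), 'xyz': array([0.4292, 0.0297, 1.4759]), 'orientation': array([-0.0376,  0.0288,  0.7119, -0.7006]), 'shot': 1}
level [(array([0.42 , 0.228, 0.029]), 0.73), (array([0.378, 0.341, 0.019]), 0.58), (array([0.767, 0.095, 0.029]), 0.53)]
bubble_centre [(array([ 0.551, -0.05 ,  0.057]), 0.5)]
board [(array([ 0.548, -0.048,  0.055]), 0.6)]
board_middle [(array([ 0.551, -0.048,  0.059]), 0.71)]
foot_knob []
riser [(array([ 0.552, -0.049,  0.056]), 0.75)]
mug [(array([0.756, 0.231, 0.068]), 0.8)]
stapler [(array([0.395, 0.038, 0.053]), 0.6), (array([ 0.536, -0.171,  0.081]), 0.36)]
clip_dish [(array([0.613, 0.319, 0.012]), 0.62)]
tape_dispenser []
calculator [(array([ 0.785, -0.08 ,  0.02 ]), 0.75)]
pen [(array([ 0.367, -0.157,  0.012]), 0.55)]
```

View pics/top.png

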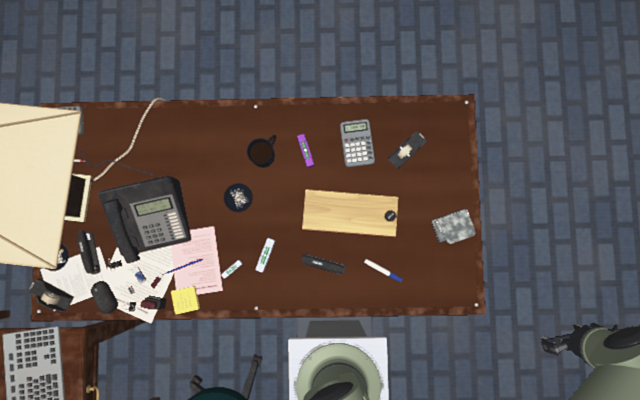

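View pics/scene.png

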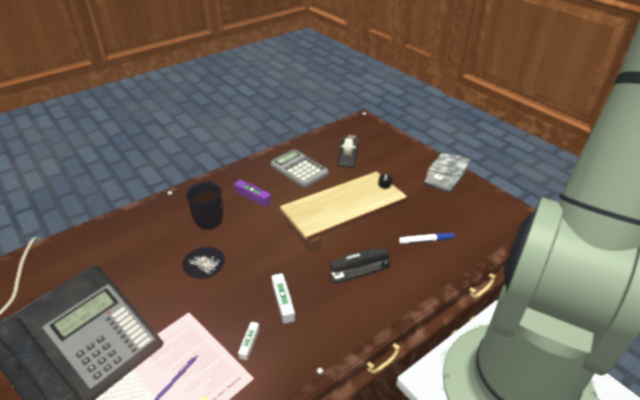

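The top view shows the white level at (265,254), a smaller white look-alike at (232,269) and a purple one at (305,150). The board is at (350,213), with the knob at its right end, (390,215).

```bash
python3 - <<'E'
from h import *
np.set_printoptions(precision=4,suppress=True)
z=np.load('top.npz');P=z['P'];f=z['f'].astype(int)
def rect(m,n):
    Q=P[m];r=cv2.minAreaRect(Q[:,:2].astype(np.float32));b=cv2.boxPoints(r)
    print(n,len(Q),'c',np.array(r[0]),'size',r[1],'corners',b.tolist(),'z',np.median(Q[:,2]),'mean',Q.mean(0));return Q
def near(x,y,d): return np.hypot(P[...,0]-x,P[...,1]-y)<d
white=f.min(-1)>150
rect(near(.42,.228,.075)&(P[...,2]>.018),'level')
b=(P[...,2]>.035)&(P[...,2]<.075)&near(.55,-.05,.17)&(abs(P[...,0]-.55)<.09)&(f[...,0]>120)
Q=rect(b,'board')
A=np.c_[Q[:,:2],np.ones(len(Q))];print('plane',np.linalg.lstsq(A,Q[:,2],rcond=None)[0])
k=near(.536,-.171,.04)&(f.max(-1)<90);rect(k,'knob');rect(k&(P[...,2]>.068),'knobtop')
E
```

```text
level 262 c [0.4222 0.2273] size (0.024798810482025146, 0.1092802956700325) corners [[0.36679086089134216, 0.23545269668102264], [0.46874019503593445, 0.19610156118869781], [0.4776701033115387, 0.21923677623271942], [0.3757207691669464, 0.25858789682388306]] z 0.029750996537991625 mean [0.4216 0.2269 0.0293]
board 3615 c [ 0.5525 -0.0517] size (0.29992589354515076, 0.12996873259544373) corners [[0.4739271402359009, -0.19498121738433838], [0.6033390760421753, -0.20699858665466309], [0.6310713291168213, 0.09164243936538696], [0.5016593933105469, 0.10365980863571167]] z 0.05670095924314933 mean [ 0.5524 -0.0474  0.0566]
plane [0.0046 0.0356 0.0558]
knob 69 c [ 0.5398 -0.1847] size (0.051244717091321945, 0.0288110189139843) corners [[0.5238049030303955, -0.2093733251094818], [0.552557110786438, -0.21121275424957275], [0.5558288097381592, -0.16007259488105774], [0.5270766019821167, -0.1582331657409668]] z 0.07939149122818279 mean [ 0.5399 -0.1741  0.0768]
knobtop 67 c [ 0.5402 -0.1735] size (0.028918378055095673, 0.03051094338297844) corners [[0.5192336440086365, -0.171538308262825], [0.5392879843711853, -0.19453270733356476], [0.5610821843147278, -0.17552517354488373], [0.541027843952179, -0.15253077447414398]] z 0.07941773389856377 mean [ 0.5403 -0.173   0.0793]
```

```bash
cat >> h.py <<'E'
def go(x,y,z,yaw,base=None):
    "row values to TCP xyz with tool down, tool x at yaw deg; base=(x,y,z,yaw) if start differs"
    p,r,s=pose()
    if base: p=np.array(base[:3]);r=R.from_euler('z',base[3],degrees=True)*R.from_euler('x',180,degrees=True)
    T=R.from_euler('z',yaw,degrees=True)*R.from_euler('x',180,degrees=True)
    print(np.round(r.inv().apply(np.array([x,y,z])-p)/.75,4).tolist(),np.round((r.inv()*T).as_rotvec()/2,4).tolist())
E
python3 - <<'E'
from h import *
go(.5,-.2,.25,90)
go(.422,.227,.2,158.9,(.5,-.2,.25,90))
E
```

```text
[0.5453, -0.3662, -0.0249] [0.0, 0.0, -0.6215]
[0.5693, -0.104, 0.0667] [-0.0, 0.0, -0.6013]
```

```bash
python3 -m jog '[[[0.545,-0.366,-0.025,0,0,-0.62,-1],[0.545,-0.366,-0.025,0,0,-0.62,-1],[0.545,-0.366,-0.025,0,0,-0.62,-1],[0.545,-0.366,-0.025,0,0,-0.62,-1],[0.545,-0.366,-0.025,0,0,-0.62,-1],[0.545,-0.366,-0.025,0,0,-0.62,-1],[0.545,-0.366,-0.025,0,0,-0.62,-1],[0.545,-0.366,-0.025,0,0,-0.62,-1],[0.545,-0.366,-0.025,0,0,-0.62,-1],[0.545,-0.366,-0.025,0,0,-0.62,-1]]]'
python3 - <<'E'
from h import *
go(.422,.227,.2,158.9)
E
```

```text
t: 1.95
tcp_pos: [0.4995, -0.2007, 0.2499]
orientation: [0.708, 0.706, -0.0, -0.0]
force: [-0.9, -0.7, -0.2]
opening: 0.0853
grip_force: 0.0
[0.5699, -0.1051, 0.0664] [-0.0003, -0.0, -0.6029]
```

```bash
python3 -m jog '[[[0.57,-0.105,0.066,0,0,-0.603,-1],[0.57,-0.105,0.066,0,0,-0.603,-1],[0.57,-0.105,0.066,0,0,-0.603,-1],[0.57,-0.105,0.066,0,0,-0.603,-1],[0.57,-0.105,0.066,0,0,-0.603,-1],[0.57,-0.105,0.066,0,0,-0.603,-1],[0.57,-0.105,0.066,0,0,-0.603,-1],[0.57,-0.105,0.066,0,0,-0.603,-1],[0.57,-0.105,0.066,0,0,-0.603,-1],[0.57,-0.105,0.066,0,0,-0.603,-1]]]'
python3 - <<'E'
from h import *
p,r,s=pose();print(p,s['q'],r.as_euler('xyz',degrees=True))
c=cams.capture('wrist');save(c,'w1');P=cloud(c,p,r)
print([(d['xyz'],d['p']) for d in finder.look_for('level',c)])
m=(P[...,2]>.02)&(P[...,2]<.04)&(np.hypot(P[...,0]-.422,P[...,1]-.227)<.07)
q=cv2.minAreaRect(P[m][:,:2].astype(np.float32));print(m.sum(),q,np.median(P[m][:,2]))
b=cv2.boxPoints(q);e=max((b[1]-b[0],b[2]-b[1]),key=np.linalg.norm);print(np.degrees(np.arctan2(e[1],e[0])))
go(.422,.227,.004,158.9)
E
```

```text
t: 3.2
tcp_pos: [0.423, 0.2257, 0.2006]
orientation: [0.184, 0.983, -0.0, 0.0]
force: [-0.1, 0.2, -0.9]
opening: 0.0853
grip_force: 0.0
[0.42304623 0.22573724 0.20057763] [ 0.0346715   0.43818156 -0.83638423  1.97470854  0.41265884  0.90598151
  0.18372594] [-1.79962266e+02  2.97534963e-02  1.58744514e+02]
[([0.3777, 0.3424, 0.0194], 0.69), ([0.4209, 0.2294, 0.0323], 0.56)]
2663 ((0.4234076738357544, 0.23230552673339844), (0.02339835651218891, 0.10877994447946548), 68.49940490722656) 0.02963642944404879
-21.50059
[0.0017, 0.0006, 0.2622] [-0.0001, 0.0003, -0.001]
```

View pics/w1.png

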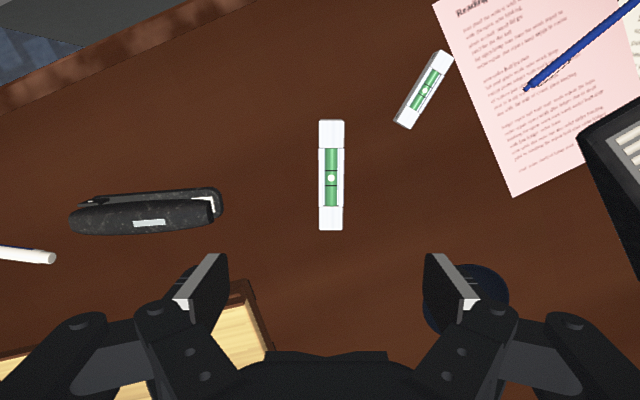

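The wrist view shows the chosen level at (331,175), centred between the fingers. The smaller look-alike is at (425,90), clear of the grasp.

```bash
python3 -c "
from h import *
go(.4228,.2298,.004,158.6)"
```

```text
[0.0021, 0.0045, 0.2622] [-0.0001, 0.0003, 0.0016]
```

```bash
python3 -m jog '[[[0.002,0.0045,0.08,0,0,0.0016,-1],[0.002,0.0045,0.16,0,0,0.0016,-1],[0.002,0.0045,0.22,0,0,0.0016,-1],[0.002,0.0045,0.262,0,0,0.0016,-1],[0.002,0.0045,0.262,0,0,0.0016,-1],[0.002,0.0045,0.262,0,0,0.0016,1],[0.002,0.0045,0.262,0,0,0.0016,1],[0.002,0.0045,0.262,0,0,0.0016,1],[0.002,0.0045,0.262,0,0,0.0016,1],[0.002,0.0045,0.262,0,0,0.0016,1],[0.002,0.0045,0.262,0,0,0.0016,1],[0.002,0.0045,0.262,0,0,0.0016,1]]]'
python3 -m jog '[[[0,0,-0.06,0,0,0,1],[0,0,-0.12,0,0,0,1],[0,0,-0.2,0,0,0,1],[0,0,-0.2,0,0,0,1]]]'
python3 - <<'E'
from h import *
p,r,s=pose();c=cams.capture('wrist');save(c,'w2');print(s['q'])
P=cloud(c,p,r); Q=(P-p)@r.as_matrix()
m=(abs(Q[...,0])<.08)&(abs(Q[...,1])<.011)&(Q[...,2]<-.01)&(Q[...,2]>-.06)
m&=(c['frame'].min(-1)>140)
print(m.sum(),np.percentile(Q[m],[1,50,99],axis=0))
go(.5557,-.0169,.2,84.7)
E
```

```text
t: 4.8
tcp_pos: [0.4227, 0.2311, 0.0049]
orientation: [0.185, 0.983, 0.0, 0.001]
force: [-2.1, -2.0, 16.7]
opening: 0.0233
grip_force: 58.8
t: 5.3
tcp_pos: [0.4237, 0.2319, 0.1577]
orientation: [0.185, 0.983, 0.002, 0.003]
force: [0.1, -0.1, -3.1]
opening: 0.0228
grip_force: 60.4
[-0.01483107  0.50427158 -0.79878117  2.01219696  0.49625378  0.82020331
  0.10015165]
7693 [[-0.03273834 -0.01038127 -0.02654946]
 [ 0.02972738 -0.00098308 -0.02493953]
 [ 0.05400723  0.01087547 -0.01804557]]
[-0.2851, -0.2437, -0.0589] [0.0017, 0.0005, 0.6457]
```

View pics/w2.png

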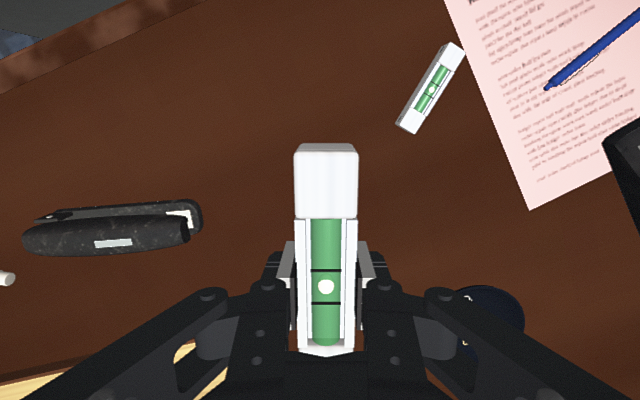

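Held at the middle of its length, with the bubble at (326,287) between the lines. Carrying it to the board.

```bash
python3 -m jog '[[[-0.285,-0.2437,-0.059,0.0017,0.0005,0.6457,1],[-0.285,-0.2437,-0.059,0.0017,0.0005,0.6457,1],[-0.285,-0.2437,-0.059,0.0017,0.0005,0.6457,1],[-0.285,-0.2437,-0.059,0.0017,0.0005,0.6457,1],[-0.285,-0.2437,-0.059,0.0017,0.0005,0.6457,1],[-0.285,-0.2437,-0.059,0.0017,0.0005,0.6457,1],[-0.285,-0.2437,-0.059,0.0017,0.0005,0.6457,1],[-0.285,-0.2437,-0.059,0.0017,0.0005,0.6457,1],[-0.285,-0.2437,-0.059,0.0017,0.0005,0.6457,1]]]'
python3 - <<'E'
from h import *
p,r,s=pose();print(p,r.as_euler('xyz',degrees=True),s['q'])
c=cams.capture('wrist');P=cloud(c,p,r);f=c['frame'].astype(int)
m=(P[...,2]>.045)&(P[...,2]<.075)&(f[...,0]>120)&(f[...,0]-f[...,2]>30)&(np.hypot(P[...,0]-.55,P[...,1]+.05)<.18)
q=cv2.minAreaRect(P[m][:,:2].astype(np.float32));print(m.sum(),q,cv2.boxPoints(q))
A=np.c_[P[m][:,:2],np.ones(m.sum())];k=np.linalg.lstsq(A,P[m][:,2],rcond=None)[0];print(k,k@[.5557,-.0169,1])
save(c,'w3')
go(.5557,-.0169,.085,84.7)
E
```

```text
t: 6.48
tcp_pos: [0.5548, -0.0165, 0.1976]
orientation: [0.737, 0.676, -0.002, -0.001]
force: [0.0, 0.2, -1.6]
opening: 0.0227
grip_force: 60.2
[ 0.55480215 -0.01654578  0.19761531] [-1.79761109e+02  8.10679437e-02  8.49965120e+01] [ 0.25616226  0.48400488 -0.45634248  1.80081729  0.26095544  0.92099419
 -0.40217655]
25060 ((0.5531852841377258, -0.04653488099575043), (0.2991110384464264, 0.13049423694610596), 84.5059585571289) [[ 0.47391915 -0.18915646]
 [ 0.6038139  -0.20165028]
 [ 0.6324514   0.0960867 ]
 [ 0.5025567   0.10858051]]
[0.00216629 0.03651874 0.05608708] 0.05667372281909192
[-0.0001, 0.0018, 0.1504] [-0.002, 0.0007, 0.0022]
```

View pics/w3.png

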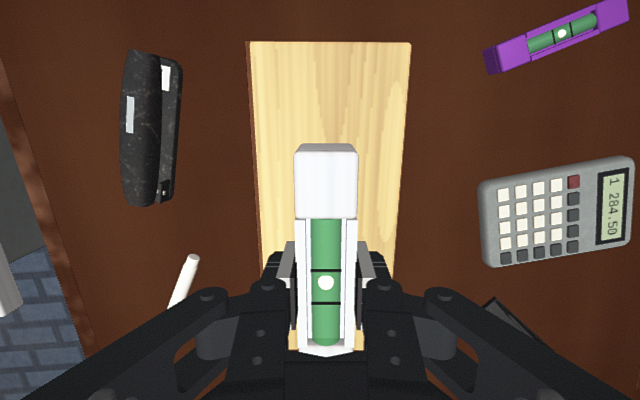

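The level is held over the board, which spans about (250–410, 42–280) in the picture; the bubble is at (326,283). The wrist camera puts the board 5 mm further in y, and the grasp agrees, so I use those values.

```bash
python3 - <<'E'
from h import *
p,r,s=pose()
T=R.from_euler('z',84.5,degrees=True)*R.from_euler('x',180,degrees=True)*R.from_rotvec([0,.0365,0])
for z in (.08,.0615): print(np.round(r.inv().apply(np.array([.5565,-.0117,z])-p)/.75,4),np.round((r.inv()*T).as_rotvec()/2,4))
print(T.apply([1,0,0]))
E
```

```text
[0.0069 0.0022 0.157 ] [-0.002   0.0189  0.0039]
[0.0069 0.0023 0.1817] [-0.002   0.0189  0.0039]
[0.09578191 0.99473321 0.0364919 ]
```

```bash
python3 -m jog '[[[0.007,0.0022,0.06,-0.002,0.019,0.004,1],[0.007,0.0022,0.12,-0.002,0.019,0.004,1],[0.007,0.0022,0.157,-0.002,0.019,0.004,1],[0.007,0.0022,0.167,-0.002,0.019,0.004,1],[0.007,0.0022,0.174,-0.002,0.019,0.004,1],[0.007,0.0022,0.178,-0.002,0.019,0.004,1],[0.007,0.0022,0.180,-0.002,0.019,0.004,1],[0.007,0.0022,0.180,-0.002,0.019,0.004,1]]]'
```

```text
t: 7.52
tcp_pos: [0.557, -0.0117, 0.0637]
orientation: [0.741, 0.671, 0.014, -0.012]
force: [-0.1, 0.5, -1.4]
opening: 0.0232
grip_force: 60.2
```

```bash
python3 -m jog '[[[0,0,0.001,0,0,0,1],[0,0,0.002,0,0,0,1],[0,0,0.002,0,0,0,1]]]'
```

```text
t: 7.9
tcp_pos: [0.5568, -0.0117, 0.0618]
orientation: [0.741, 0.671, 0.014, -0.012]
force: [0.5, -0.2, -1.6]
opening: 0.0229
grip_force: 60.2
```

```bash
python3 -m jog '[[[0,0,0.001,0,0,0,1],[0,0,0.0015,0,0,0,1],[0,0,0.0015,0,0,0,1]]]'
```

```text
t: 8.28
tcp_pos: [0.5569, -0.0117, 0.0616]
orientation: [0.741, 0.671, 0.014, -0.012]
force: [-6.8, -1.6, 19.8]
opening: 0.0227
grip_force: 63.2
```

```bash
python3 -m jog '[[[0,0,-0.001,0,0,0,1],[0,0,-0.001,0,0,0,-1],[0,0,-0.001,0,0,0,-1],[0,0,-0.001,0,0,0,-1],[0,0,-0.001,0,0,0,-1],[0,0,-0.001,0,0,0,-1],[0,0,-0.06,0,0,0,-1],[0,0,-0.12,0,0,0,-1],[0,0,-0.2,0,0,0,-1],[0,0,-0.2,0,0,0,-1]]]'
python3 - <<'E'
from h import *
p,r,s=pose();print(p,s['q']);go(.5412,-.171,.22,130)
go(.51,-.26,.22,84.5)
E
```

```text
t: 9.52
tcp_pos: [0.558, -0.0171, 0.2147]
orientation: [0.741, 0.671, 0.016, -0.01]
force: [0.1, -0.1, -1.4]
opening: 0.0852
grip_force: 0.0
[ 0.55802394 -0.01713696  0.21471585] [ 0.30227971  0.46542183 -0.48641465  1.78630668  0.22103647  0.93305917
 -0.36914988]
[-0.206, -0.0017, -0.0147] [0.0109, -0.0161, -0.3991]
[-0.3281, -0.0312, -0.0195] [0.0037, -0.0185, -0.0021]
```

```bash
python3 -m jog '[[[-0.328,-0.031,-0.02,0.004,-0.0185,-0.002,-1],[-0.328,-0.031,-0.02,0.004,-0.0185,-0.002,-1],[-0.328,-0.031,-0.02,0.004,-0.0185,-0.002,-1],[-0.328,-0.031,-0.02,0.004,-0.0185,-0.002,-1],[-0.328,-0.031,-0.02,0.004,-0.0185,-0.002,-1],[-0.328,-0.031,-0.02,0.004,-0.0185,-0.002,-1],[-0.328,-0.031,-0.02,0.004,-0.0185,-0.002,-1]]]'
cat >> h.py <<'E'
def level(c,p,r):
    "level pose on the board and bubble x, from a wrist picture"
    P=cloud(c,p,r);f=c['frame'].astype(int)
    m=(P[...,2]>.076)&(P[...,2]<.1)&(np.hypot(P[...,0]-.5565,P[...,1]+.0117)<.085)&(f.min(-1)>40)
    q=cv2.minAreaRect(P[m][:,:2].astype(np.float32));b=cv2.boxPoints(q)
    e=max((b[1]-b[0],b[2]-b[1]),key=np.linalg.norm);e=e/np.linalg.norm(e);e=e*np.sign(e[1])
    print('level',np.round(q[0],4),np.round(q[1],4),'yaw',np.degrees(np.arctan2(e[1],e[0])),'z',np.median(P[m][:,2]))
    w=(P[...,:2]-np.array(q[0]));x=w@e;y=w@np.array([-e[1],e[0]])
    k=(abs(y)<.003)&(abs(x)<.028)
    g=f[...,0]-f[...,1]
    bub=k&(f.min(-1)>150);ln=k&(f.max(-1)<60)
    print('bubble x mm',np.median(x[bub])*1e3 if bub.any() else None,bub.sum(),'lines',[round(1e3*float(np.median(x[ln&s])),1) if (ln&s).any() else None for s in(x>0,x<0)])
    return P
E
python3 - <<'E'
from h import *
p,r,s=pose();print(p);c=cams.capture('wrist');save(c,'w4')
P=level(c,p,r)
print([(d['xyz'],d['p']) for n in('foot_knob','bubble_centre') for d in finder.look_for(n,c)])
f=c['frame']
k=(np.hypot(P[...,0]-.541,P[...,1]+.17)<.035)&(P[...,2]>.072)&(P[...,2]<.09)
(x,y),rad=cv2.minEnclosingCircle(P[k][:,:2].astype(np.float32));print('knob',x,y,rad,k.sum(),np.median(P[k],axis=0))
E
```

```text
t: 10.4
tcp_pos: [0.5089, -0.2586, 0.2163]
orientation: [0.739, 0.673, -0.002, -0.003]
force: [0.3, 0.4, -0.4]
opening: 0.0855
grip_force: 0.0
[ 0.50885404 -0.25862408  0.21629854]
level [0. 0.] [0. 0.] yaw nan z nan
bubble x mm None 0 lines [None, None]
[]
knob 0.5413479804992676 -0.17245081067085266 0.01808181032538414 1524 [ 0.54117746 -0.17227524  0.0792312 ]h.py:27: RuntimeWarning: invalid value encountered in divide
  e=max((b[1]-b[0],b[2]-b[1]),key=np.linalg.norm);e=e/np.linalg.norm(e);e=e*np.sign(e[1])
  return _methods._mean(a, axis=axis, dtype=dtype,
  ret = ret.dtype.type(ret / rcount)
```

View pics/w4.png

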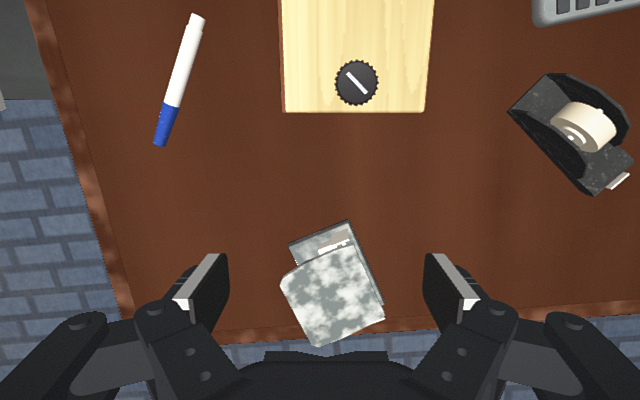

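The knob is at (357,83) with its marker running diagonally. The measured (0.541, -0.172) and top height of 0.079 agree with the board geometry.

```bash
python3 -c "
from h import *
go(.5413,-.1722,.13,140);go(.5413,-.1722,.055,140)"
```

```text
[0.1194, 0.0331, 0.115] [-0.0033, -0.0017, -0.4834]
[0.1194, 0.0338, 0.215] [-0.0033, -0.0017, -0.4834]
```

```bash
python3 -m jog '[[[0.119,0.033,0.115,-0.003,-0.002,-0.483,-1],[0.119,0.033,0.115,-0.003,-0.002,-0.483,-1],[0.119,0.033,0.115,-0.003,-0.002,-0.483,-1],[0.119,0.033,0.115,-0.003,-0.002,-0.483,-1],[0.119,0.033,0.115,-0.003,-0.002,-0.483,-1],[0.119,0.033,0.115,-0.003,-0.002,-0.483,-1],[0.119,0.033,0.115,-0.003,-0.002,-0.483,-1],[0.119,0.033,0.115,-0.003,-0.002,-0.483,-1]]]'
python3 -c "
from h import *
p,r,s=pose();print(s['q']);c=cams.capture('wrist');save(c,'w5');go(.5413,-.1722,.055,140)"
```

```text
t: 11.55
tcp_pos: [0.5411, -0.1733, 0.1301]
orientation: [0.344, 0.939, -0.001, 0.0]
force: [0.1, -0.2, 0.2]
opening: 0.0853
grip_force: 0.0
[ 0.64726671  0.62997643 -0.629613    1.8178025   0.48075637  0.85147461
  0.65220402]
[0.0008, 0.0014, 0.1002] [-0.0005, 0.0002, -0.002]
```

View pics/w5.png

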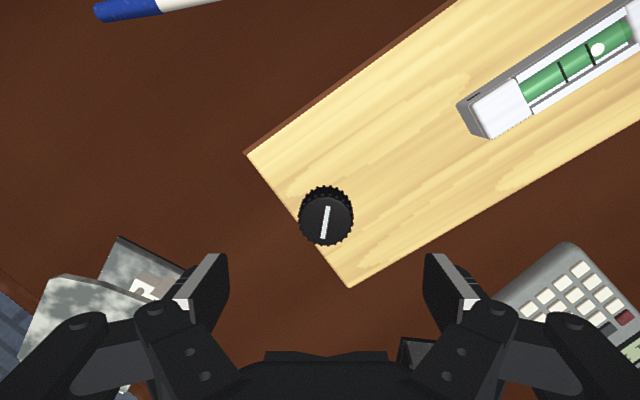

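The level lies along the board with its bubble at (598,50), on the hinge (high) side of the lines. The knob at (326,217) is centred between the fingers.

```bash
python3 -m jog '[[[0.001,0.0014,0.05,0,0,-0.002,-1],[0.001,0.0014,0.085,0,0,-0.002,-1],[0.001,0.0014,0.1,0,0,-0.002,-1],[0.001,0.0014,0.1,0,0,-0.002,-1],[0.001,0.0014,0.1,0,0,-0.002,1],[0.001,0.0014,0.1,0,0,-0.002,1],[0.001,0.0014,0.1,0,0,-0.002,1],[0.001,0.0014,0.1,0,0,-0.002,1],[0.001,0.0014,0.1,0,0,-0.002,1],[0.001,0.0014,0.1,0,0,-0.002,1],[0.001,0.0014,0.1,0,0,-0.002,1]]]'
```

```text
t: 12.98
tcp_pos: [0.5408, -0.1731, 0.056]
orientation: [0.342, 0.94, -0.001, 0.0]
force: [-8.0, -3.6, 16.9]
opening: 0.0325
grip_force: 57.9
```

```bash
python3 -m jog '[[[0,0,-0.002,0,0,0,1],[0,0,-0.0027,0,0,0.07,1],[0,0,-0.0035,0,0,0.14,1],[0,0,-0.0042,0,0,0.21,1],[0,0,-0.005,0,0,0.28,1],[0,0,-0.0057,0,0,0.35,1],[0,0,-0.0064,0,0,0.42,1],[0,0,-0.0071,0,0,0.49,1],[0,0,-0.0079,0,0,0.56,1],[0,0,-0.0086,0,0,0.63,1],[0,0,-0.0093,0,0,0.7,1],[0,0,-0.0093,0,0,0.7,1]]]'
python3 -c "
from h import *
p,r,s=pose();print(r.as_euler('xyz',degrees=True),s['q'],s['ft_torque']);c=cams.capture('wrist');save(c,'w6');level(c,p,r)"
```

```text
t: 14.48
tcp_pos: [0.5407, -0.1724, 0.0618]
orientation: [0.866, 0.499, -0.001, 0.0]
force: [-0.4, -4.4, -6.0]
opening: 0.0319
grip_force: 61.6
[-1.79969341e+02  1.01745740e-01  5.99084253e+01] [ 0.35329931  0.67031659 -0.21077312  1.86763223  0.22572665  0.62777792
 -0.52191384] [-0.51716139  0.90985439 -0.11841411]
level [ 0.5513 -0.0631] [0.0108 0.0256] yaw 156.33623 z 0.08733163233390798
bubble x mm 1.9091679354845383 1214 lines [None, None]
```

View pics/w6.png

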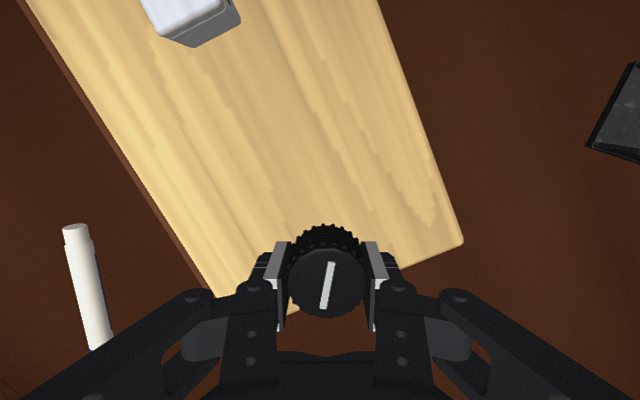

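The marker keeps its place in the jaws, so the knob turned with them and did not slip. Turning the remaining ~0.92 rad, then opening and rising.

```bash
python3 -m jog '[[[0,0,-0.0003,0,0,0.07,1],[0,0,-0.001,0,0,0.14,1],[0,0,-0.0017,0,0,0.21,1],[0,0,-0.0023,0,0,0.28,1],[0,0,-0.003,0,0,0.35,1],[0,0,-0.0036,0,0,0.41,1],[0,0,-0.0041,0,0,0.46,1],[0,0,-0.0041,0,0,0.46,1],[0,0,-0.0041,0,0,0.46,-1],[0,0,-0.0041,0,0,0.46,-1],[0,0,-0.0041,0,0,0.46,-1],[0,0,-0.0041,0,0,0.46,-1]]]'
python3 -c "
from h import *
p,r,s=pose();print(r.as_euler('xyz',degrees=True),s['q']);go(.541,-.172,.15,7.5);go(.54,-.12,.22,84.5)"
```

```text
t: 16.02
tcp_pos: [0.5412, -0.1721, 0.0651]
orientation: [0.998, 0.063, -0.0, 0.0]
force: [-0.7, -0.4, -0.1]
opening: 0.0856
grip_force: 0.0
[1.79957222e+02 1.84383864e-02 7.20985869e+00] [ 0.18038345  0.66147846  0.03200806  1.87586368 -0.03315371  0.60481726
 -1.2120398 ]
[-0.0003, -0.0001, -0.1132] [0.0004, 0.0002, -0.0025]
[0.0071, -0.069, -0.2066] [0.0002, 0.0004, -0.6745]
```

```bash
python3 -c "
from h import *
go(.5565,-.03,.24,84.5)"
```

```text
[0.044, -0.1853, -0.2334] [0.0002, 0.0004, -0.6745]
```

```bash
python3 -m jog '[[[0,0,-0.06,0,0,0,-1],[0,0,-0.12,0,0,-0.02,-1],[0.044,-0.185,-0.233,0,0,-0.674,-1],[0.044,-0.185,-0.233,0,0,-0.674,-1],[0.044,-0.185,-0.233,0,0,-0.674,-1],[0.044,-0.185,-0.233,0,0,-0.674,-1],[0.044,-0.185,-0.233,0,0,-0.674,-1],[0.044,-0.185,-0.233,0,0,-0.674,-1],[0.044,-0.185,-0.233,0,0,-0.674,-1],[0.044,-0.185,-0.233,0,0,-0.674,-1],[0.044,-0.185,-0.233,0,0,-0.674,-1]]]'
python3 -c "
from h import *
p,r,s=pose();print(s['q']);c=cams.capture('wrist');P=level(c,p,r);print([(d['xyz'],d['p']) for d in finder.look_for('bubble_centre',c)])
w=np.hypot(P[...,0]-.5565,P[...,1]+.0117);v,u=np.unravel_index(w.argmin(),w.shape);print(u,v)
u0=max(u-100,0);v0=max(v-100,0);save(c,'w7',(u0,v0,u0+200,v0+150),4)
f=c['frame'].astype(int);m=(P[...,2]>.045)&(P[...,2]<.072)&(f[...,0]-f[...,2]>30)&(f[...,0]>120)&(abs(P[...,0]-.55)<.08)&(abs(P[...,1]+.05)<.17)
A=np.c_[P[m][:,:2],np.ones(m.sum())];print(np.linalg.lstsq(A,P[m][:,2],rcond=None)[0],m.sum())
"
```

```text
t: 17.4
tcp_pos: [0.5566, -0.0304, 0.2397]
orientation: [0.742, 0.67, -0.0, 0.0]
force: [0.7, -0.9, 0.1]
opening: 0.0852
grip_force: 0.0
[ 0.16376853  0.41668896 -0.29124002  1.76059446  0.14089138  0.98502508
 -0.28403329]
level [ 0.5574 -0.0104] [0.1094 0.024 ] yaw 84.24622 z 0.08957914514528678
bubble x mm 0.39592921235176937 56 lines [None, -7.6]
[([0.5557, -0.0075, 0.0894], 0.57), ([0.5431, -0.161, 0.0866], 0.23)]
323 166
[-0.0011205   0.00039345  0.06076637] 32647
```

View pics/w7.png

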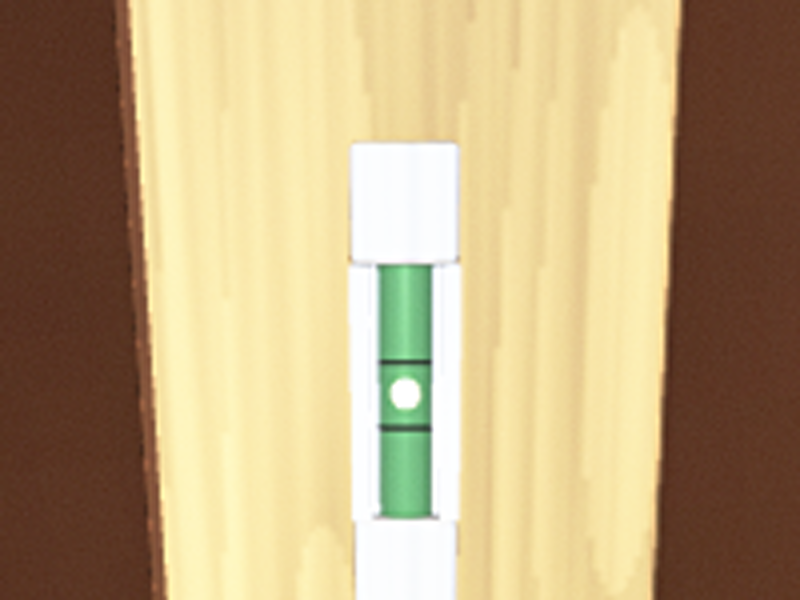

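The bubble is at row 394, midway between the lines at 362 and 428, and the board slope is ~0.02°. Closing the gripper and pressing next.

```bash
python3 -c "
from h import *
go(.5572,-.0108,.11,84.3)"; python3 -m jog '[[[0.0259,0.0012,0.06,0,0,0.002,1],[0.0259,0.0012,0.1,0,0,0.002,1],[0.0259,0.0012,0.13,0,0,0.002,1],[0.0259,0.0012,0.16,0,0,0.002,1],[0.0259,0.0012,0.173,0,0,0.002,1],[0.0259,0.0012,0.173,0,0,0.002,1],[0.0259,0.0012,0.173,0,0,0.002,1],[0.0259,0.0012,0.173,0,0,0.002,1],[0.0259,0.0012,0.173,0,0,0.002,1]]]'
python3 -c "
from h import *
p,r,s=pose();print(p,s['force']);go(.5572,-.0108,.094,84.3)"
```

```text
[0.026, -0.0017, 0.1729] [-0.0001, 0.0005, -0.0004]
t: 18.62
tcp_pos: [0.5595, -0.0112, 0.1104]
orientation: [0.742, 0.67, -0.0, 0.0]
force: [0.1, -0.1, -0.2]
opening: -0.0001
grip_force: 0.0
[ 0.55952669 -0.01117099  0.11037944] [ 0.07968254 -0.08859846 -0.16163607]
[0.0002, -0.0031, 0.0218] [0.0002, 0.0004, -0.0011]
```

```bash
python3 -m jog '[[[0,-0.003,0.01,0,0,-0.001,1],[0,-0.003,0.018,0,0,-0.001,1],[0,-0.003,0.022,0,0,-0.001,1],[0,-0.003,0.024,0,0,-0.001,1],[0,-0.003,0.025,0,0,-0.001,1],[0,-0.003,0.0255,0,0,-0.001,1],[0,-0.003,0.0255,0,0,-0.001,1]]]'
```

```text
t: 19.5
tcp_pos: [0.5571, -0.0109, 0.0909]
orientation: [0.741, 0.671, -0.0, 0.0]
force: [0.4, 0.2, 0.0]
opening: 0.0001
grip_force: 0.0
```

```bash
python3 -m jog '[[[0,0,0.0006,0,0,0,1],[0,0,0.0012,0,0,0,1],[0,0,0.0012,0,0,0,1]]]'
```

```text
t: 19.88
tcp_pos: [0.5571, -0.0109, 0.09]
orientation: [0.741, 0.671, -0.0, 0.0]
force: [-0.3, -0.8, 2.5]
opening: -0.0002
grip_force: 1.4
```

```bash
python3 -m jog '[[[0,0,0.0003,0,0,0,1],[0,0,0.0003,0,0,0,1],[0,0,0.0003,0,0,0,1],[0,0,0.0003,0,0,0,1]]]'
```

```text
t: 20.38
tcp_pos: [0.5571, -0.0109, 0.09]
orientation: [0.741, 0.671, -0.0, 0.0]
force: [-2.4, -0.0, 7.9]
opening: -0.0001
grip_force: 3.8
```

```bash
python3 -m jog '[[[0,0,0.0001,0,0,0,1],[0,0,0.0001,0,0,0,1],[0,0,0.0001,0,0,0,1],[0,0,0.0001,0,0,0,1],[0,0,0.0001,0,0,0,1],[0,0,0.0001,0,0,0,1],[0,0,0.0001,0,0,0,1],[0,0,0.0001,0,0,0,1]]]'
python3 -c "
from h import *
for i in range(4): p,r,s=pose();c=cams.capture('wrist');print(s['force'])
save(c,'w8',(220,200,420,350),4);level(c,p,r)"
```

```text
t: 21.38
tcp_pos: [0.5572, -0.0109, 0.09]
orientation: [0.741, 0.671, -0.0, 0.0]
force: [-3.1, 0.1, 9.0]
opening: -0.0001
grip_force: 4.4
[-3.14502562  0.14837397  9.0230202 ]
[-2.49215607 -0.04451872  8.50176376]
[-2.14000303 -0.60963525  8.58153394]
[-2.61669284 -0.07825708  9.48228452]
level [ 0.5577 -0.0109] [0.1109 0.0246] yaw 84.141624 z 0.08976918447107891
bubble x mm 10.842634821261392 53 lines [12.1, -4.0]
```

View pics/w8.png

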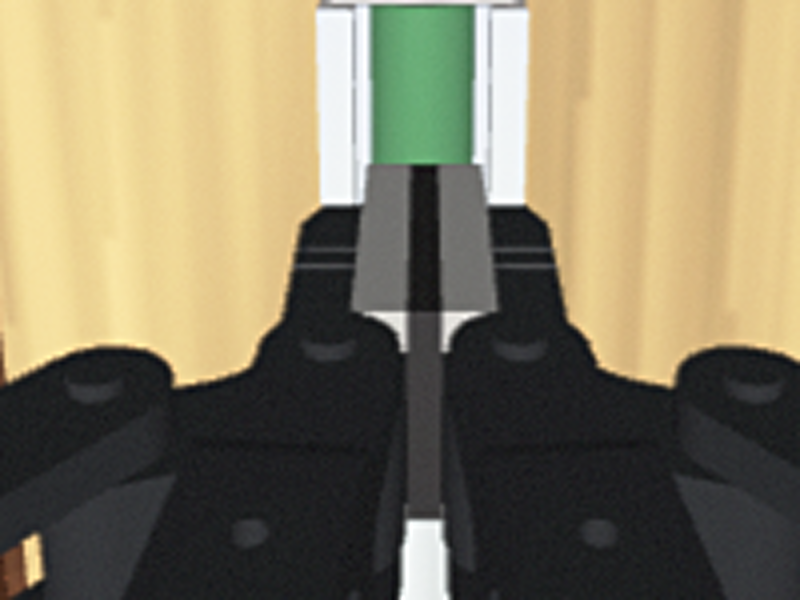

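The fingers rest on the middle of the level and hide the bubble, and the rest of the vial in view is clear. I add a touch more force and check the board slope by depth.

```bash
python3 -m jog '[[[0,0,0.0001,0,0,0,1],[0,0,0.0001,0,0,0,1],[0,0,0.0001,0,0,0,1],[0,0,0.0001,0,0,0,1],[0,0,0.0001,0,0,0,1],[0,0,0.0001,0,0,0,1]]]'
python3 -c "
from h import *
c=cams.capture('top');P=cloud(c);f=c['frame'].astype(int)
p,r,s=pose();c=cams.capture('wrist');print(s['force'])
for P,f in((P,f),(cloud(c,p,r),c['frame'].astype(int))):
  m=(P[...,2]>.045)&(P[...,2]<.072)&(f[...,0]-f[...,2]>30)&(f[...,0]>120)&(abs(P[...,0]-.55)<.08)&(abs(P[...,1]+.05)<.17)
  A=np.c_[P[m][:,:2],np.ones(m.sum())];print(np.linalg.lstsq(A,P[m][:,2],rcond=None)[0],m.sum())
"
```

```text
t: 22.32
tcp_pos: [0.5572, -0.0109, 0.09]
orientation: [0.741, 0.671, -0.0, 0.0]
force: [-4.1, -0.2, 10.5]
opening: 0.0001
grip_force: 5.1
[-2.64236587 -0.09841535 10.21725053]
[-0.00037899  0.00015413  0.06138029] 1317
[-0.000683    0.00015257  0.06052809] 57623
```

The board stays level at 0.01° under 10.2 N, so I'm handing in.

```bash
python3 -c "
from bench import order
print(order.hand_in())"
```

```text
the job is handed in; nothing more can be done
None
```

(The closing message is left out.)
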